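Sort the specimens that came in for their next stations

ROBOT

A 6-joint arm with a two-finger parallel gripper is mounted at the origin on the work surface. World frame = base frame: x ahead of the robot, y to its left, z up, the work surface at z = 0. Lengths are in m, angles in rad, forces in N, time in s.
With the tool pointing down it reaches from about 0.275 to 0.875 m from the base axis. Payload 12.5 kg.
Tool frame: the origin (TCP) lies on the centre line of the jaws, within the pads' length; the fingertips stand r.finger_overhang ahead of it and the grasp point (between the pads) lies 3 mm ahead of it (r.finger_overhang is the distance from the TCP to the fingertips, in m); z points along the fingers, y is the line along which they close (so a half turn about z gives the same grasp; the last joint's range is limited). The gripper opens to 85 mm and grips with 20 to 120 N. Pads are 22 mm wide; open, the fingers measure 114 mm over their backs; the gripper's body (76 mm by 85 mm) begins 54 mm behind the grasp point. The pads swing forward as they close: fully open they stand 13 mm farther back than shut.
Start: joints at [-1.204, 0.351, 1.652, -0, 1.139, -0.085], TCP at [0.24, -0.495, 0.232] pointing down, gripper open.
Joint ranges: [-2.75, 2.75], [-0.79, 2.1], [0.01, 2.65], [-1.57, 4.71], [0.07, 3.14], [-2.87, 2.87]. Speed limits (rad/s): [2.22, 2.22, 2.79, 3.14, 3.14, 3.14].

INTERFACE

Orientations are given as a unit quaternion [x, y, z, w].
In Python, from cell import r, optics gives the robot as it stands. The module is installed in compiled form; this text tells all that it offers. Calls block until the motion is done:
- r.move_to(position, orientation): joint-space move of the TCP to a pose.
- r.move_linear(position, rot=None, vel=0.15): straight line of the TCP; rot=None keeps the orientation; vel is the mean speed in m/s.
- r.set_joints(angles): joint-space move.
- r.set_gripper(opening, squeeze=None): opening from 0.0 (shut) to 1.0 (fully open); squeeze is the grip in N (None keeps the last); returns when the fingers have stopped.
- r.sleep(seconds).
- r.inverse_kinematics(position, orientation): joint angles nearest the present ones, or None.
- optics.get_image(name): name is "scene" or "top" or "wrist"; returns a dict with "pixels" (480x640x3 uint8, red, green, blue), "depth" (480x640 float32, m along the optical axis (not along the pixel's ray), 0 where there is no reading), "fx", "fy", "cx", "cy" (pixels), "camera_from_world" (4x4, takes a point from world to camera coordinates); the wrist camera has in their place "mount" (4x4, takes a point from camera to tool coordinates, whose origin is the TCP and whose axes are the flange's). Camera axes: x right, y down, z forward; pixel columns grow to the right and rows downward; lengths in m; the calibration is good to about 2 mm. The wrist camera is an equidistant fisheye: a pixel r from the principal point sees the ray r / f radians off the axis. A picture is of the moment at which its call begins: read the wrist's pose just before it.
A pose or a line that the arm cannot do raises r.PlanningError and nothing moves.
- r.hand_in(): hands the job in; it is judged then, once.
Readings, each from a call of its own:
- r.current_t(): time.
- r.current_q(): joint angles.
- r.current_qvel(): joint speeds.
- r.current_effort(): joint torques, N m.
- r.current_tool_pos(): TCP position.
- r.current_ee_rot(): TCP orientation.
- r.current_contact_force(): force on the tool from outside, world axes, zero at the start.
- r.current_torque(): the same for the moment, N m.
- r.current_opening(): opening from 0.0 (shut) to 1.0 (fully open).
- r.current_finger_force(): force on a finger pad.
Only numpy, scipy, OpenCV 4.12 (cv2) and the standard library are available. Lean on these libraries where they do the work, as an engineer would, in place of code of your own. Each camera call takes 0.05 s, during which the arm holds its last target. There are 200 camera calls.

TASK

Sort the mixed specimens on the bench into the trays for their next stations: both small agar dishes flat on the floor of the perforated incubator tray, side by side; the two loose specimen pots upright in the two free cells of the pot carrier, one in each; and the loose slide mailer flat and lengthwise in the free bay of the slide tray. Set each one down rather than dropping it, and leave the small glass beaker where it stands.

Things in the scene. Friction and masses are not known exactly. Their poses are not given: they have to be found in the camera images.
- dish_1: one of two alike small agar dishes, closed, lying flat: a disc 55 mm in diameter and 15 mm high, pale agar under a clear lid. Origin at the centre of its underside, z up. The lid does not come off. 25 to 50 g
- dish_2: one of two alike small agar dishes, closed, lying flat: a disc 55 mm in diameter and 15 mm high, pale agar under a clear lid. Origin at the centre of its underside, z up. The lid does not come off. 25 to 50 g
- pot_1: one of two alike specimen pots, closed, standing: an upright white cylinder 60 mm high, 36 mm in diameter with a ribbed screw cap 38 mm in diameter over its top 14 mm. Origin at the centre of its underside, z up. 40 to 85 g
- pot_2: one of two alike specimen pots, closed, standing: an upright white cylinder 60 mm high, 36 mm in diameter with a ribbed screw cap 38 mm in diameter over its top 14 mm. Origin at the centre of its underside, z up. 40 to 85 g
- mailer: the slide mailer: a flat closed white plastic box for microscope slides, 84 mm long (own x) by 34 mm wide (own y) by 20 mm high, lying flat at any yaw. Origin at the centre of its underside, z up. It does not open. 28 to 56 g. (A second, like one already lies in the slide tray and belongs to it.)
- dish_tray: incubator tray for the dishes: low open steel tray, perforated floor, no divisions, empty. 130 mm (own x) by 190 mm (own y); floor 3 mm thick, rim 3 mm thick, its top 14 mm above the bench. Takes two dishes side by side along own y, e.g. at y = +40 and -40 mm. Fixed; place and yaw (within 0.2 rad) vary. Origin: centre of underside
- pot_carrier: carrier for the pots: narrow grey box of three square cells in a row along own y, 61 mm (x) by 177 mm (y); floor 4 mm thick, wall tops 26 mm above the bench. Cells 55 mm square inside, centres y = -58, 0, +58 mm, x = 0. A like pot stands fixed in the middle cell (top at 64 mm); the end cells are free. Fixed; place and yaw (within 0.2 rad) vary. Origin: centre of underside
- slide_tray: tray for slide mailers: flat wooden tray, two long bays, 127 mm (own x) by 112 mm (own y); floor 4 mm thick, wall tops 12 mm above the bench. Bays 59 mm (x) by 106 mm (y) inside, centres x = -31 and +31 mm, y = 0. A mailer is fixed lengthwise in the +x bay (top at 24 mm); the -x bay, nearer the robot, is free. Fixed; place and yaw (within 0.2 rad) vary. Origin: centre of underside
- beaker: a small glass beaker, open and empty, 34 mm in diameter and 50 mm high, standing loose among the things to be sorted; to be left alone. Origin at the centre of its underside, z up. 40 g
Things that resemble listed ones, but are neither listed nor needed, are in the scene too. Leave any blue or purple look-alike of the pot_1 alone. What is shaped like the dish_2 but black or yellow is not meant.

How it is judged:
At the end, for the whole second after the job is handed in: Dishes flat on the dish tray's floor (centres within 40 mm of its centre in x, 70 in y); a pot upright on the floor of each free cell (within 15 mm of its centre); mailer flat in the free bay (14 mm across, 15 along, 0.4 rad); all at rest (x of dish_1 in the frame of dish_tray between -0.04 and 0.04 m and y of dish_1 in the frame of dish_tray between -0.07 and 0.07 m and z of dish_1 in the frame of dish_tray between -0.002 and 0.008 m and angle between each of dish_1, dish_2's own z axis and vertical below 0.08 rad and x of dish_2 in the frame of dish_tray between -0.04 and 0.04 m and y of dish_2 in the frame of dish_tray between -0.07 and 0.07 m and z of dish_2 in the frame of dish_tray between -0.002 and 0.008 m and x of pot_1 in the frame of pot_carrier between -0.015 and 0.015 m and (y of pot_1 in the frame of pot_carrier between 0.043 and 0.073 m or y of pot_1 in the frame of pot_carrier between -0.073 and -0.043 m) and z of pot_1 in the frame of pot_carrier between -0.001 and 0.009 m and angle between each of pot_1, pot_2, mailer's own z axis and vertical below 0.1 rad and x of pot_2 in the frame of pot_carrier between -0.015 and 0.015 m and (y of pot_2 in the frame of pot_carrier between 0.043 and 0.073 m or y of pot_2 in the frame of pot_carrier between -0.073 and -0.043 m) and z of pot_2 in the frame of pot_carrier between -0.001 and 0.009 m and x of mailer in the frame of slide_tray between -0.045 and -0.017 m and y of mailer in the frame of slide_tray between -0.015 and 0.015 m and z of mailer in the frame of slide_tray between -0.001 and 0.009 m and angle between the x axis of mailer and the y axis of slide_tray, either way round below 0.4 rad and linear speed of each of dish_1, dish_2, pot_1, pot_2, mailer below 0.02 m/s and angular speed of each of dish_1, dish_2, pot_1, pot_2, mailer below 0.2 rad/s); the robot touches nothing.
It fails at once if a dish, pot or mailer is dropped or thrown (moves freely, out of the fingers, faster than 0.7 m/s, as after a fall of 25 mm) ((linear speed of dish_1 above 0.7 m/s and contact force between dish_1 and the fingers below 0.05 N) or (linear speed of dish_2 above 0.7 m/s and contact force between dish_2 and the fingers below 0.05 N) or (linear speed of pot_1 above 0.7 m/s and contact force between pot_1 and the fingers below 0.05 N) or (linear speed of pot_2 above 0.7 m/s and contact force between pot_2 and the fingers below 0.05 N) or (linear speed of mailer above 0.7 m/s and contact force between mailer and the fingers below 0.05 N)).
It fails at once if the glass beaker is pushed more than 25 mm from its place or tipped (distance of beaker from where it was at the start of the episode above 0.025 m or angle between beaker's own z axis and vertical above 0.3 rad).
It also fails if it takes over 115 s, if anything falls off the work surface, if the arm or the gripper's body presses on something with over 40 N, if the wrist force passes 120 N, or if a joint passes its speed limit or range.

## Working session

There is one attempt and no reset: what is moved stays moved. The work goes in short steps, each a Python script; the robot and the scene stay as the last script left them, time stands still between calls to the robot, and variables do not carry over. Pictures are saved under pics/ and viewed, at most 14 in all, crops included, and the job is handed in when it is done.

```bash
mkdir -p pics; python3 - <<'E'
from cell import r, optics
import numpy as np, cv2, pickle
for n in ("top","scene"):
    im=optics.get_image(n); pickle.dump(im,open(n+".pkl","wb"))
    cv2.imwrite(f"pics/{n}1.png",im["pixels"][...,::-1]); print(n,im["fx"],im["cx"],im["cy"],np.round(im["camera_from_world"],3).tolist(), (im["depth"]>0).mean())
print(r.finger_overhang,r.current_t(),r.current_ee_rot(),r.current_opening())
E
```

```text
top 458.4310438180704 321.67700219299854 241.54033123005746 [[0.022, -0.999, -0.026, 0.008], [-0.993, -0.019, -0.116, 0.526], [0.115, 0.029, -0.993, 0.927], [0.0, 0.0, 0.0, 1.0]] 0.99609375
scene 573.5684281210373 313.01367073748366 235.943608205403 [[-0.879, 0.477, -0.015, 0.462], [0.33, 0.587, -0.739, -0.146], [-0.344, -0.655, -0.673, 1.314], [0.0, 0.0, 0.0, 1.0]] 0.9960481770833334
0.022 0.1 [ 9.74588518e-01  2.24002092e-01 -7.58355704e-05 -5.26197616e-04] 1.0010748546875152
```

View pics/top1.png

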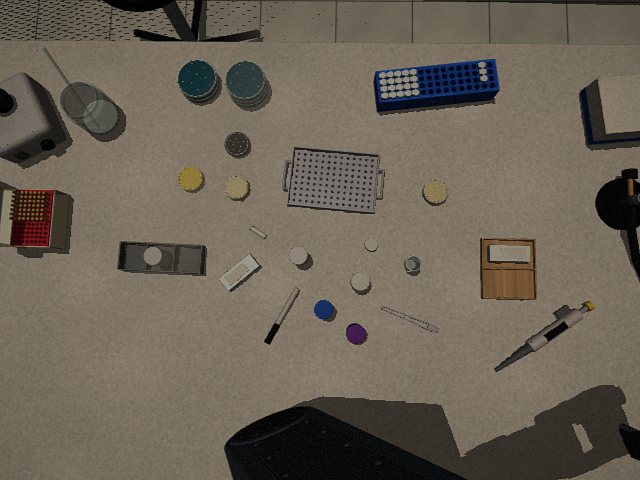

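View pics/scene1.png

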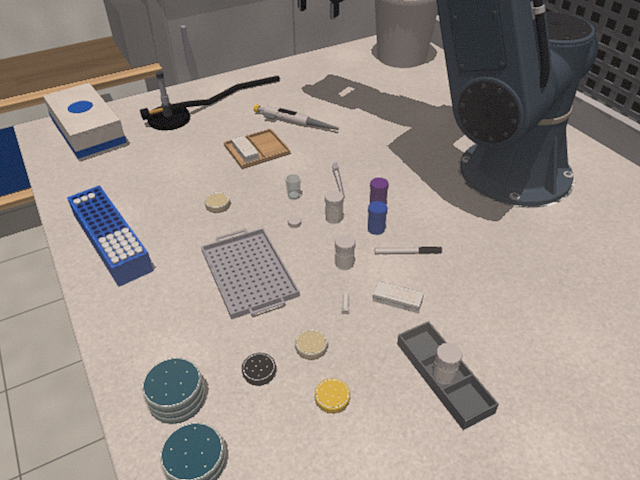

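The top view shows these candidates:
- **Dishes:** the pale ones at (237,188) and (435,192) fit. Yellow (190,179) and black (237,145) are look-alikes.
- **Pots:** the white ones at (299,256) and (360,282) fit. Blue (324,310) and purple (356,334) are look-alikes. The one at (152,256) is fixed in the carrier.
- **Mailer:** (240,272).
- **Beaker:** (412,264).
- **Trays:** dish tray (335,181), pot carrier (162,258), slide tray (508,269).

Next I'll measure these and confirm them in a crop.

```bash
cat > vis.py <<'E'
import numpy as np, cv2
def cloud(im):
    v,u=np.mgrid[:480,:640]; d=im["depth"]
    p=np.stack([(u-im["cx"])/im["fx"]*d,(v-im["cy"])/im["fy"]*d,d],-1)
    T=np.linalg.inv(im["camera_from_world"]); return p@T[:3,:3].T+T[:3,3]
def ray(im,uv,z):
    T=np.linalg.inv(im["camera_from_world"]); d=T[:3,:3]@[(uv[0]-im["cx"])/im["fx"],(uv[1]-im["cy"])/im["fy"],1]
    return T[:3,3]+d*(z-T[2,3])/d[2]
def fit(im,uv,zlo,zhi,rad,plane):
    "pixels with height in band near uv -> contour cast on plane -> circle, rect"
    P=cloud(im); v,u=np.mgrid[:480,:640]
    m=((P[...,2]>zlo)&(P[...,2]<zhi)&(np.hypot(u-uv[0],v-uv[1])<rad)).astype(np.uint8)
    vs,us=np.nonzero(m)
    q=np.array([ray(im,(a,b),plane)[:2] for a,b in zip(us,vs)],np.float32)
    return q,np.median(P[m>0][:,2]) if len(vs) else None
E
python3 - <<'E'
import pickle,cv2,numpy as np
from vis import *
im=pickle.load(open("top.pkl","rb")); P=cloud(im)
print("bench z",np.median(P[300:340,400:480,2]), np.median(P[200:240,50+50:110,2]))
for n,uv,lo,hi,R,pl in [("dishA",(237,188),.009,.03,17,.015),("dishB",(435,192),.009,.03,17,.015),
 ("potA",(299,256),.05,.08,18,.06),("potB",(360,282),.05,.08,18,.06),("potC",(152,256),.054,.08,18,.064),("beaker",(412,264),.03,.08,15,.05),
 ("mailer",(240,272),.014,.03,30,.02),("dtray",(335,181),.009,.03,62,.014),("carrier",(162,258),.02,.033,52,.026),("stray",(508,269),.008,.017,46,.012),("sm",(509,254),.019,.03,30,.024)]:
    q,z=fit(im,uv,lo,hi,R,pl)
    c,ra=cv2.minEnclosingCircle(q); a=cv2.minAreaRect(q*1000)
    print(n,len(q),"zmed %.4f"%z,"mean",q.mean(0).round(4),"circ",np.round(c,4),round(ra,4),"rect",np.round(a[0],1),np.round(a[1],1),round(a[2],1))
c=im["pixels"][130:350,110:560,::-1]; cv2.imwrite("pics/crop.png",cv2.resize(c,(800,391),interpolation=cv2.INTER_CUBIC))
E
```

```text
bench z 0.00024927640019711816 0.0013708412243756407
dishA 499 zmed 0.0161 mean [0.6429 0.207 ] circ [0.643  0.2066] 0.0282 rect [642.8 207. ] [53.4 52.3] 2.3
dishB 519 zmed 0.0159 mean [ 0.6406 -0.221 ] circ [ 0.641  -0.2205] 0.0281 rect [ 640.7 -220.9] [52.3 55.3] 0.9
potA 282 zmed 0.0604 mean [0.4938 0.0652] circ [0.4937 0.0652] 0.0196 rect [493.9  64.9] [36.5 36.5] 1.5
potB 287 zmed 0.0602 mean [ 0.4443 -0.0601] circ [ 0.4442 -0.0598] 0.0194 rect [444.2 -59.8] [35.9 38. ] 1.2
potC 300 zmed 0.0643 mean [0.4866 0.359 ] circ [0.4857 0.359 ] 0.0208 rect [486.8 359.1] [39.9 38.1] 47.5
beaker 114 zmed 0.0491 mean [ 0.484  -0.1698] circ [ 0.483 -0.168] 0.0175 rect [ 483.1 -168. ] [32.5 32.3] 0.1
mailer 661 zmed 0.0207 mean [0.4592 0.1924] circ [0.459  0.1915] 0.0446 rect [459.1 192.1] [35.6 84.5] 40.2
dtray 727 zmed 0.0144 mean [ 0.6663 -0.0008] circ [ 0.664  -0.0018] 0.1145 rect [664.4  -1.9] [216.7 131.6] 85.3
carrier 538 zmed 0.0260 mean [0.4871 0.3601] circ [0.4864 0.36  ] 0.0932 rect [486.9 359.8] [179.4  61.2] 88.4
stray 552 zmed 0.0117 mean [ 0.4788 -0.3731] circ [ 0.4789 -0.3729] 0.0838 rect [ 479.2 -372.7] [113.9 126.9] 89.8
sm 679 zmed 0.0245 mean [ 0.5099 -0.3711] circ [ 0.5108 -0.3706] 0.0453 rect [ 508.7 -370.3] [35.4 85.9] 1.1
```

View pics/crop.png

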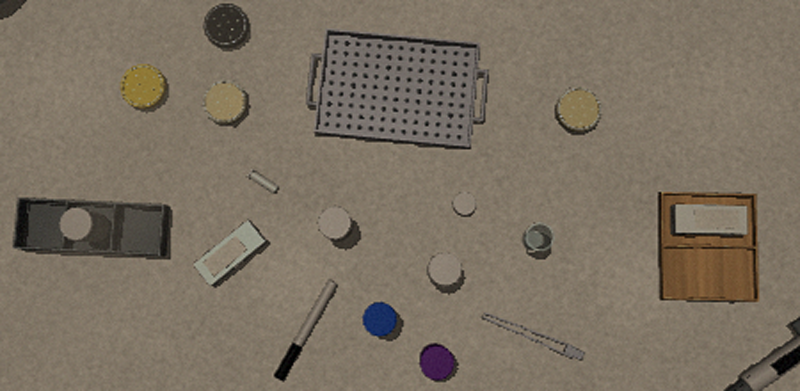

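The crop confirms all targets. Every fit matches its stated size. Before grasping, I'll move above the first dish and measure the real fingertip height at several openings.

```bash
cat > arm.py <<'E'
import numpy as np
from cell import r, optics
from vis import *
def quat(theta,p):
    "tool down, jaws closing along world angle theta (deg), last joint nearest its middle"
    q1=np.arctan2(p[1],p[0]); psi=np.radians(theta)+np.pi/2
    q6=(q1+np.pi/2-psi+np.pi/2)%np.pi-np.pi/2
    psi=q1+np.pi/2-q6
    return [np.cos(psi/2),np.sin(psi/2),0,0]
def go(x,y,z,theta): r.move_to([x,y,z],quat(theta,(x,y)))
def lin(z,vel=.15,xy=None):
    p=list(r.current_tool_pos()); p[2]=z
    if xy is not None: p[:2]=xy
    r.move_linear(p,vel=vel)
def state(s=""):
    print(s,"t %.1f"%r.current_t(),"tcp",np.round(r.current_tool_pos(),4),"open %.3f"%r.current_opening(),"ff %.1f"%r.current_finger_force(),"F",np.round(r.current_contact_force(),1))
E
python3 - <<'E'
from arm import *
import cv2
r.set_gripper(0.8,squeeze=30); state("a")
go(.643,.2068,.13,90); state("b")
for o in (.8,.65,.45):
    r.set_gripper(o)
    im=optics.get_image("scene"); P=cloud(im); t=r.current_tool_pos()
    m=(np.abs(P[...,0]-t[0])<.03)&(np.abs(P[...,1]-t[1])<.08)&(P[...,2]>.06)
    z=np.sort(P[m][:,2]); q=P[m&(P[...,2]<z[0]+.01)]
    print(o,r.current_opening(),"tip below tcp",np.round(t[2]-z[[0,10,30]],4),"y",np.round(q[:,1].min()-t[1],3),np.round(q[:,1].max()-t[1],3),"x",np.round(q[:,0].mean()-t[0],3))
state("c"); cv2.imwrite("pics/tip.png",im["pixels"][...,::-1])
E
```

```text
a t 0.4 tcp [ 0.2401 -0.4947  0.2321] open 0.802 ff 0.0 F [0.3 0.3 0.3]
b t 3.3 tcp [0.6432 0.206  0.1301] open 0.803 ff 0.0 F [0.5 0.3 0.2]
0.8 0.8021478657206025 tip below tcp [-0.0074 -0.0095 -0.0125] y -0.038 0.046 x 0.002
0.65 0.6527948852194498 tip below tcp [-0.0025 -0.007  -0.0091] y -0.034 0.039 x 0.002
0.45 0.45239450081524574 tip below tcp [-0.0008 -0.0041 -0.0069] y -0.022 0.031 x 0.002
c t 4.2 tcp [0.643  0.2068 0.13  ] open 0.452 ff 0.0 F [-0.1  0.4 -0.9]
```

View pics/tip.png

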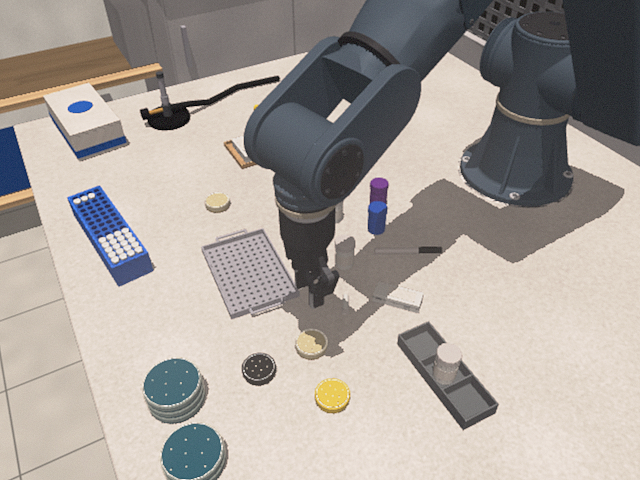

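```bash
python3 - <<'E'
from arm import *
import cv2
t=np.array(r.current_tool_pos()); 
im=optics.get_image("scene"); P=cloud(im)
a=im["pixels"][260:340,270:370,::-1].copy()
a=cv2.resize(a,None,fx=7,fy=7,interpolation=cv2.INTER_NEAREST)
for dy in (-.026,.026):
  for dz,c in ((0,(0,0,255)),(-.022,(0,255,0)),(-.01,(255,0,0))):
    p=im["camera_from_world"]@[*(t+[0,dy,dz]),1]; u=p[0]/p[2]*im["fx"]+im["cx"]; v=p[1]/p[2]*im["fy"]+im["cy"]
    cv2.circle(a,(int((u-270)*7),int((v-260)*7)),4,c,-1); print(dy,dz,u,v)
for u in (312,318,324,330):
  print(u,[tuple(np.round(P[v,u]-t,3)) for v in range(284,312,3)])
cv2.imwrite("pics/tip2.png",a)
E
```

```text
-0.026 0 300.6941896221399 285.3230687610008
-0.026 -0.022 301.09949978337846 294.85921890192907
-0.026 -0.01 300.88008710298 289.69687050012794
0.026 0 316.8777012725318 307.813182727751
0.026 -0.022 317.02265090646665 317.33955813535397
0.026 -0.01 316.94420671858177 312.1840516187152
312 [(np.float64(0.009), np.float64(0.029), np.float64(0.06)), (np.float64(0.009), np.float64(0.03), np.float64(0.054)), (np.float64(0.011), np.float64(0.032), np.float64(0.051)), (np.float64(0.01), np.float64(0.031), np.float64(0.044)), (np.float64(0.007), np.float64(0.024), np.float64(0.028)), (np.float64(0.007), np.float64(0.025), np.float64(0.023)), (np.float64(0.007), np.float64(0.024), np.float64(0.015)), (np.float64(0.008), np.float64(0.026), np.float64(0.01)), (np.float64(-0.044), np.float64(-0.075), np.float64(-0.129)), (np.float64(-0.041), np.float64(-0.069), np.float64(-0.128))]
318 [(np.float64(0.011), np.float64(0.05), np.float64(0.08)), (np.float64(0.01), np.float64(0.05), np.float64(0.074)), (np.float64(0.011), np.float64(0.05), np.float64(0.068)), (np.float64(0.01), np.float64(0.049), 
[... 893 characters left out ...]
4), np.float64(-0.127)), (np.float64(-0.058), np.float64(-0.057), np.float64(-0.126))]
330 [(np.float64(-0.004), np.float64(0.057), np.float64(0.079)), (np.float64(-0.003), np.float64(0.059), np.float64(0.075)), (np.float64(-0.009), np.float64(0.05), np.float64(0.057)), (np.float64(-0.008), np.float64(0.051), np.float64(0.053)), (np.float64(-0.086), np.float64(-0.084), np.float64(-0.129)), (np.float64(-0.082), np.float64(-0.077), np.float64(-0.128)), (np.float64(-0.078), np.float64(-0.07), np.float64(-0.127)), (np.float64(-0.076), np.float64(-0.067), np.float64(-0.131)), (np.float64(-0.07), np.float64(-0.057), np.float64(-0.125)), (np.float64(-0.068), np.float64(-0.053), np.float64(-0.128))]
```

View pics/tip2.png

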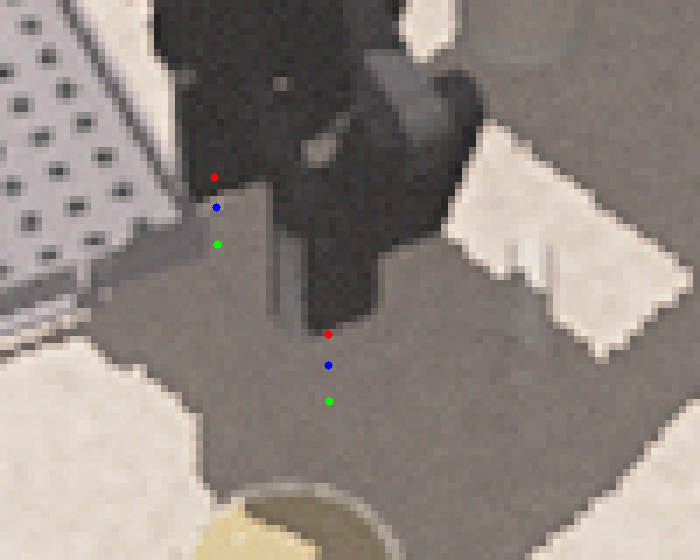

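Crop shows the fingertips about level with the reported TCP, near crop pixel (320,330). They should be 22 mm below it (green dots). I'll check by touching: descend over the dish in small steps while watching the force.

```bash
cat >> arm.py <<'E'
def touch(z0,z1,step=.003,F=4):
    "descend in steps until the force on the tool changes by F"
    lin(z0); f0=np.array(r.current_contact_force())
    for z in np.arange(z0-step,z1-1e-6,-step):
        lin(z,.05)
        if np.linalg.norm(np.array(r.current_contact_force())-f0)>F: break
    state("touch")
E
python3 - <<'E'
from arm import *
r.set_gripper(.8); lin(.035); state()
im=optics.get_image("scene"); P=cloud(im); t=np.array(r.current_tool_pos())
for s in(1,-1):
  for dz in(0,-.01,-.022):
    p=im["camera_from_world"]@[*(t+[0,s*.04,dz]),1]; print(s,dz,np.round([p[0]/p[2]*im["fx"]+im["cx"],p[1]/p[2]*im["fy"]+im["cy"]],1))
touch(.03,.003)
im=optics.get_image("scene")
import cv2; cv2.imwrite("pics/touch.png",cv2.resize(im["pixels"][250:370,250:410,::-1],(800,600),interpolation=cv2.INTER_CUBIC))
E
```

```text
t 5.5 tcp [0.6436 0.2069 0.036 ] open 0.802 ff 0.0 F [ 0.9 -0.7  0.6]
1 0 [321.4 352.8]
1 -0.01 [321.4 356.6]
1 -0.022 [321.4 361.1]
-1 0 [298.1 318.4]
-1 -0.01 [298.3 322.2]
-1 -0.022 [298.5 326.7]
touch t 8.0 tcp [0.6425 0.2067 0.0028] open 0.799 ff 0.0 F [-0.7  0.5 -1.1]
```

View pics/touch.png

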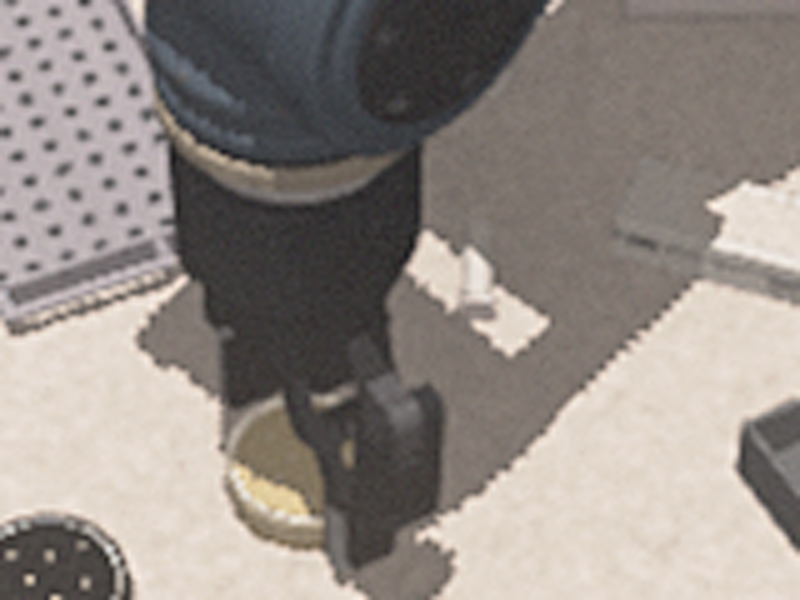

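No contact even at TCP z = 0.003, and the picture shows the tips straddling the dish just above the bench. So the tips really sit roughly at the TCP: about 7 mm above it at opening 0.8, 3 mm at 0.65 and 0 at 0.45. I'll use these measured offsets, grip here and place.

```bash
python3 - <<'E'
from arm import *
r.set_gripper(.5,squeeze=30); state("grip")
lin(.03,.1); state("lift")
E
```

```text
grip t 8.3 tcp [0.6428 0.2068 0.0034] open 0.627 ff 31.6 F [-0.8  0.9  3.9]
lift t 8.8 tcp [0.6433 0.2069 0.031 ] open 0.625 ff 31.6 F [-0.  -0.5 -1.1]
```

```bash
python3 - <<'E'
from arm import *
lin(.1,.3)
go(.6677,.038,.06,-4.7); state("over")
lin(.014,.1); touch(.011,.0065,.0015,4)
r.set_gripper(.8); state("rel"); lin(.1,.3)
# second dish, straight on
go(.6408,-.2207,.06,90); lin(.003,.15); r.set_gripper(.5,squeeze=30); state("grip2")
lin(.1,.2); state("lift2")
E
```

```text
over t 10.4 tcp [0.6673 0.0384 0.0593] open 0.627 ff 31.6 F [-0.2 -0.5 -0.2]
touch t 12.0 tcp [0.6675 0.0384 0.0065] open 0.624 ff 31.7 F [0.3 1.4 1. ]
rel t 12.3 tcp [0.6674 0.0384 0.0065] open 0.798 ff 0.0 F [-0.2 -1.3 -0.4]
grip2 t 14.6 tcp [ 0.6415 -0.22    0.0047] open 0.622 ff 31.5 F [-0.6  1.5  7. ]
lift2 t 15.2 tcp [ 0.641  -0.2198  0.0991] open 0.624 ff 31.6 F [-0.3 -0.3 -0.4]
```

```bash
python3 - <<'E'
from arm import *
go(.6611,-.0418,.06,-4.7)
lin(.014,.1); touch(.011,.007,.0015,4)
r.set_gripper(.8); state("rel"); lin(.1,.3)
r.set_gripper(.62); go(.459,.192,.07,40.2); lin(.012,.12); r.set_gripper(.2,squeeze=30); state("grip m")
lin(.05,.1); state("lift m")
im=optics.get_image("top"); import cv2; cv2.imwrite("pics/top2.png",im["pixels"][...,::-1])
E
```

```text
touch t 17.7 tcp [ 0.6611 -0.0423  0.0079] open 0.623 ff 31.5 F [ 0.2  0.8 -0.6]
rel t 18.0 tcp [ 0.6611 -0.0424  0.008 ] open 0.799 ff 0.0 F [-0.2 -0.5 -0.2]
grip m t 20.9 tcp [0.4607 0.1918 0.0129] open 0.389 ff 30.2 F [-1.1 -2.5  7. ]
lift m t 21.4 tcp [0.4606 0.1917 0.05  ] open 0.390 ff 29.9 F [-0.8 -0.  -0.3]
```

View pics/top2.png

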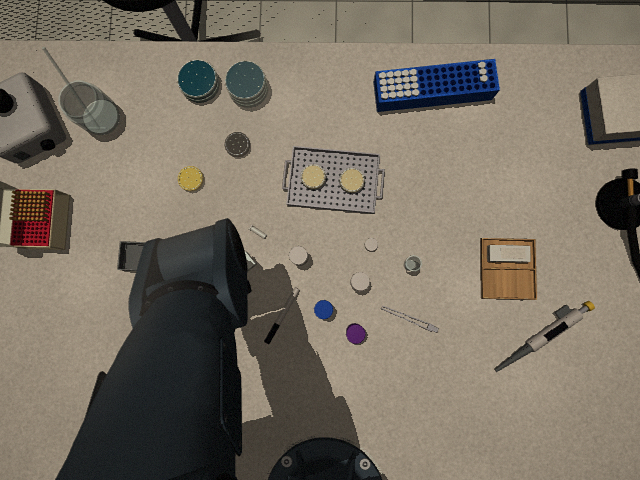

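Both dishes lie in the tray at (314,177) and (352,181). Next I'll place the mailer, then pick up the first pot.

```bash
python3 - <<'E'
from arm import *
lin(.12,.3); go(.448,-.3727,.07,-.2); state("over")
lin(.024,.1); touch(.021,.0168,.0014,4)
r.set_gripper(.5); state("rel"); lin(.15,.3)
r.set_gripper(.7); go(.4938,.0652,.12,90); lin(.036,.12); r.set_gripper(.2,squeeze=30); state("grip A")
lin(.15,.2); state("lift A")
im=optics.get_image("scene"); import cv2; cv2.imwrite("pics/scene2.png",im["pixels"][...,::-1])
im=optics.get_image("top")
for n,uv,lo,hi,R,pl in [("mailer",(508,283),.019,.035,16,.024),("d1",(314,177),.012,.03,17,.018),("d2",(352,181),.012,.03,17,.018),("beaker",(412,264),.03,.08,15,.05)]:
    q,z=fit(im,uv,lo,hi,R,pl)
    if len(q): print(n,len(q),z,cv2.minEnclosingCircle(q),cv2.minAreaRect(q*1000))
E
```

```text
over t 23.9 tcp [ 0.4485 -0.3719  0.07  ] open 0.385 ff 30.0 F [ 0.   0.  -0.5]
touch t 25.5 tcp [ 0.4488 -0.3722  0.017 ] open 0.391 ff 30.3 F [-0.3  0.2  2.9]
rel t 25.8 tcp [ 0.4487 -0.372   0.0167] open 0.498 ff 0.0 F [-0.1  0.3  0.5]
grip A t 29.5 tcp [0.4947 0.0645 0.0368] open 0.435 ff 29.6 F [-0.2 -0.5  7.3]
lift A t 30.2 tcp [0.4942 0.0645 0.1491] open 0.434 ff 30.1 F [-0.1 -0.2 -0.9]
mailer 498 0.02442537273573958 ((0.4487590491771698, -0.3667002022266388), 0.032826900482177734) ((450.1424255371094, -367.13397216796875), (61.17124557495117, 34.39079284667969), 88.55030059814453)
d1 507 0.019289282430089427 ((0.6686793565750122, 0.04144556075334549), 0.02793912962079048) ((668.8563842773438, 41.69063186645508), (52.94413757324219, 53.937843322753906), 0.8943991661071777)
d2 507 0.01909127004182931 ((0.6617960929870605, -0.04220946878194809), 0.027749452739953995) ((661.3034057617188, -42.30292510986328), (52.70984649658203, 53.62691879272461), 0.8254164457321167)
beaker 117 0.04890400048776555 ((0.48299917578697205, -0.16795644164085388), 0.01754116266965866) ((483.1408386230469, -168.03329467773438), (32.484432220458984, 32.25828170776367), 0.05042927712202072)
```

View pics/scene2.png

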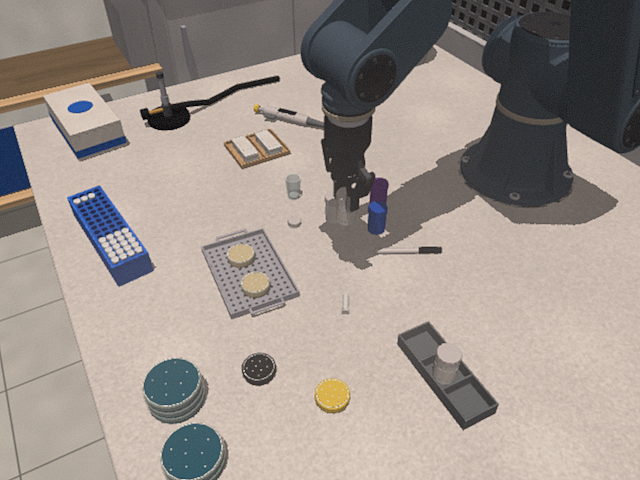

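Scene view: both dishes are in the tray, the mailer lies in the slide tray at (267,141), and pot A is in the gripper near (343,205). Now both pots go into the carrier.

```bash
python3 - <<'E'
from arm import *
import cv2
def place(x,y):
    go(x,y,.15,-1.6); lin(.055,.15); touch(.047,.0408,.0015,4)
    r.set_gripper(.62); state("rel"); lin(.15,.3)
place(.4885,.418)
r.set_gripper(.7); go(.4443,-.060,.12,90); lin(.036,.12); r.set_gripper(.2,squeeze=30); state("grip B")
lin(.15,.2); state("lift B")
place(.4853,.302)
go(.3,-.4,.25,90)
im=optics.get_image("top")
for n,uv,lo,hi,R,pl in [("mailer",(508,283),.019,.035,32,.024),("p1",(130,256),.055,.08,18,.064),("p2",(177,258),.055,.08,18,.064),("beaker",(412,264),.03,.08,15,.05)]:
    v,u=np.mgrid[:480,:640]; 
    if n=="mailer": im2=dict(im); im2["depth"]=np.where(v<266,5,im["depth"])
    q,z=fit(im2 if n=="mailer" else im,uv,lo,hi,R,pl)
    if len(q): print(n,len(q),z,cv2.minEnclosingCircle(q),cv2.minAreaRect(q*1000))
state("end"); cv2.imwrite("pics/top3.png",im["pixels"][...,::-1])
E
```

```text
touch t 34.2 tcp [0.4891 0.4177 0.041 ] open 0.431 ff 30.1 F [ 0.3  0.2 -1.7]
rel t 34.5 tcp [0.4891 0.4177 0.0411] open 0.621 ff 0.0 F [0.2 0.6 0.9]
grip B t 38.2 tcp [ 0.4453 -0.0597  0.0367] open 0.430 ff 29.5 F [0.8 0.1 6.1]
lift B t 38.9 tcp [ 0.4447 -0.0596  0.1492] open 0.427 ff 30.1 F [-0.8  1.  -1.3]
touch t 42.3 tcp [0.4859 0.301  0.041 ] open 0.434 ff 30.2 F [-0.1  0.2 -0.4]
rel t 42.6 tcp [0.4859 0.301  0.041 ] open 0.617 ff 0.0 F [-0.2 -0.   0.5]
mailer 696 0.024149300345153946 ((0.44971299171447754, -0.3680404722690582), 0.04430992156267166) ((450.23760986328125, -367.2238464355469), (85.73762512207031, 34.418609619140625), 89.31453704833984)
p1 349 0.06475306209681819 ((0.48485562205314636, 0.40525537729263306), 0.03599509596824646) ((490.6244812011719, 405.63134765625), (38.921424865722656, 67.8417739868164), 3.728954553604126)
p2 327 0.06432470981342908 ((0.4854022264480591, 0.3120933473110199), 0.033957019448280334) ((489.1772155761719, 312.123291015625), (38.5588264465332, 65.39813995361328), 3.6177074909210205)
beaker 118 0.049095439863439616 ((0.48299917578697205, -0.16795644164085388), 0.01754116266965866) ((483.1408386230469, -168.03329467773438), (32.484432220458984, 32.25828170776367), 0.05042927712202072)
end t 45.8 tcp [ 0.3005 -0.3997  0.2499] open 0.625 ff 0.0 F [-0.2  0.2 -0.2]
```

View pics/top3.png

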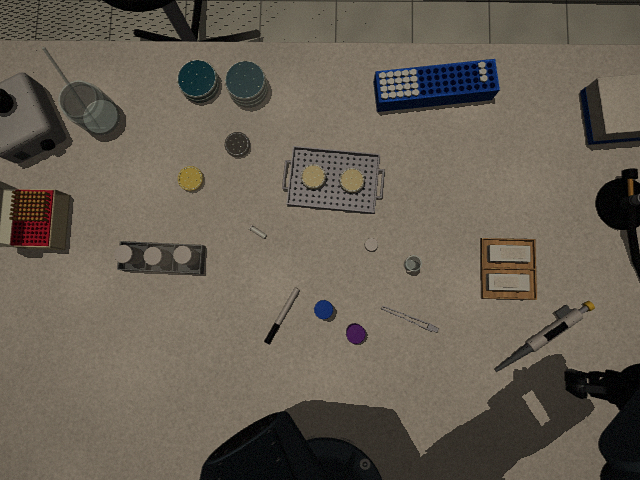

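Top view: pots at about (124,254) and (182,255) on either side of the fixed one. I'll measure them separately before handing in.

```bash
python3 - <<'E'
from arm import *
import cv2
im=optics.get_image("top"); q,z=fit(im,(153,256),.056,.08,55,.064)
for lo,hi in ((.39,.46),(.335,.383),(.26,.33)):
    s=q[(q[:,1]>lo)&(q[:,1]<hi)]; c,ra=cv2.minEnclosingCircle(s); print(len(s),np.round(c,4),round(ra,4))
P=cloud(im); print([np.round(np.percentile(P[250:258,u-4:u+4,2],[5,50,95]),4) for u in(124,152,182)])
E
```

```text
300 [0.4893 0.4199] 0.0207
297 [0.4857 0.359 ] 0.0208
289 [0.4901 0.2987] 0.0202
[array([0.0623, 0.0648, 0.0678]), array([0.0626, 0.0648, 0.0684]), array([0.0629, 0.0648, 0.0667])]
```

```bash
python3 -c "
from cell import r
print(r.hand_in())"
```

```text
the job is handed in; nothing more can be done
None
```

I placed both dishes, both pots and the mailer in their trays and handed the job in at about 46 s; my last camera checks put all five within tolerance and the beaker unmoved, but the hand-in returned no verdict.

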